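Lock a glass-rod rest into the torch bench's strut

TASK

Fit the rod rest with the long hammer-head foot into the slotted strut on the torch bench: lower its foot through the open stretch of the slot beside the torch, down to the floor of the channel, then give it a quarter turn so that the foot lies square across the slot and is caught under both lips. Leave it standing upright there, released. The rests with a round foot and with a short foot are for other fixtures.

Things in the scene. Friction and masses are not known exactly. Their poses are not given: they have to be found in the camera images.
- rest_grip (a point): Steel rod rest to fit, 93 mm tall, 0.22 kg, standing on its foot. This point: centre of its dark grip block, 34 (x) by 16 (y) by 24 mm high, to be pinched along y; 72 mm above the foot's underside. z is up. Above the block two 9 mm horns, below it a 16 mm round shank. Two rests alike but for the foot stand 9 cm or more away: one foot round, 48 mm across, one short, 28 by 22 mm, hidden under its block.
- rest_foot (a point): Centre of the underside of this rest's hammer-head foot, on the shank's axis: 48 mm long (x), 22 mm wide (y), 14 mm high, corners cut so that it turns in a 49 mm circle. x is along both foot and block; the foot sticks out 7 mm beyond each end of the block, which tells it from the other rests.
- slot (a point): Middle of the strut's open stretch, on the slot's centre line, level with the lips' top, 30 mm above the bench; z is up. The fixed grey channel is 64 mm wide (x), 320 mm long. Slot along y, 34 mm wide, free 90 mm either way. Lips 4 mm thick; inside 58 mm wide, floor 27 mm below this point, so a seated rest's grip point is 45 mm above it. Ends capped.
- torch (a point): Top of the barrel of the brass bench torch that is fixed on the strut's -y end; 111 mm above the bench, 145 mm from the slot point along the slot. It lies across the strut; its base plate is 80 mm wide along the slot. Keep clear of it.
Not all that is in view belongs to the job. Leave any green, pink or yellow look-alike of the part that bears rest_grip alone.

How it is judged:
On the way, in this order (a step that is already met when the one before it is completed fails the run):
1. the hammer-head foot is down in the channel, below the lips, its length along the slot (within 23 degrees) (x of rest_grip in the frame of slot between -0.02 and 0.02 m and y of rest_grip in the frame of slot between -0.12 and 0.12 m and z of rest_grip in the frame of slot below 0.053 m and angle between rest_grip's own z axis and vertical below 0.2 rad and angle between the x axis of rest_grip and the y axis of slot, either way round below 0.4 rad), for 0.1 s.
2. the foot, still below the lips, is turned across the slot (within 20 degrees of square) (x of rest_grip in the frame of slot between -0.02 and 0.02 m and y of rest_grip in the frame of slot between -0.12 and 0.12 m and z of rest_grip in the frame of slot below 0.053 m and angle between rest_grip's own z axis and vertical below 0.2 rad and angle between the x axis of rest_grip and the y axis of slot, either way round above 1.222 rad), for 0.2 s.
At the end, for the whole second after the job is handed in: The rest stands in the strut's open stretch (within 120 mm of the slot point along the slot, 20 mm across), its foot wholly below the lips (grip centre less than 53 mm above the slot point), turned within 20 degrees of square across the slot, upright within 11 degrees, at rest and released (all of step 2 and linear speed of rest below 0.02 m/s); the robot touches nothing.
It also fails if it takes over 45 s, if anything falls off the work surface, if the arm or the gripper's body presses on something with over 40 N, if the wrist force passes 120 N, or if a joint passes its speed limit or range.

ROBOT

A 6-joint arm with a two-finger parallel gripper is mounted at the origin on the work surface. World frame = base frame: x ahead of the robot, y to its left, z up, the work surface at z = 0. Lengths are in m, angles in rad, forces in N, time in s.
With the tool pointing down it reaches from about 0.275 to 0.85 m from the base axis. Payload 19 kg.
Tool frame: the origin (TCP) lies between the finger pads; the fingertips stand 8 mm ahead of it and the grasp point (between the pads) lies 11 mm behind it; z points along the fingers, x is the direction in which the jaws open and shut, and the axes are right-handed (so a half turn about z gives the same grasp; the last joint's range is limited). The gripper opens to 85 mm and grips with 20 to 120 N. Pads are 22 mm wide; open, the fingers measure 114 mm over their backs; the gripper's body (76 mm by 85 mm) begins 54 mm behind the grasp point. The pads swing forward as they close: fully open they stand 13 mm farther back than shut.
Start: joints at [0.981, 0.15, 1.437, -0, 1.554, -0.134], TCP at [0.253, 0.516, 0.239] pointing down, gripper open.
Joint ranges: [-2.8, 2.8], [-0.68, 2.1], [0.12, 2.68], [-1.39, 4.53], [0.16, 2.79], [-2.81, 2.81]. Speed limits (rad/s): [1.89, 1.89, 2.22, 3.01, 3.01, 3.01].

INTERFACE

Orientations are given as a 3x3 rotation matrix whose columns are the frame's x, y, z axes.
In Python, from cell import ctrl gives the robot as it stands.
- The arm moves only by the tool arm_command, never from a script. Its argument "moves" is a list of rows, each a list of 3 entries, a list of its own where there are three numbers: the shift along the tool's x, y, z in mm, then the turn, a rotation vector about the tool's x, y, z in rad, then the gripper's target within -1 to 1 (shut at 1, half-way at 0, fully open at -1). A call has 1 to 10 rows; each row is the pose to reach, as a shift and turn from the pose commanded when the call began, along the tool's axes at that moment; what a row does not reach only later rows make up. A row lasts 1/12 s, in which the tool goes at most 41.7 mm and 7.16 degrees, less where a joint would pass 70% of its speed; a pose out of reach is approached as far as the arm can. A call with a gripper value outside its range is refused whole. The fingers move at their own pace and stop on an object; "newtons" is the grip in N (left out, the last holds). Time passes only in rows, so rows that repeat a pose let the fingers close. It gives the time, the measured TCP pose, the force and the opening at its end, in the units of the state.
- ctrl.read_state(): the state, without advancing time (a new reading comes with each control period).
- ctrl.grab_frame(name): name is "scene" or "top" or "wrist"; returns a dict with "img" (400x640x3 uint8, blue, green, red), "range_z" (400x640 float32, m along the optical axis (not along the pixel's ray), 0 where there is no reading), "fov_y" (degrees; the focal length in pixels is half the picture's height over the tangent of half this angle, whatever the lens; pixels are square), "cx", "cy" (the principal point, pixels), "origin" and "attitude" of the camera in the world. Camera axes: x right, y up, looking along -z (the intrinsics and any distortion apply to the point x, -y, -z); pixel columns grow to the right and rows downward; lengths in m; the calibration is good to about 2 mm. The wrist camera is an equidistant fisheye: a pixel r from the principal point sees the ray r / f radians off the axis. A picture is of the moment at which its call begins.
- ctrl.finish_job(): hands the job in, once; it reports no verdict.
Trained networks look in a picture, given as the dict that the camera call returned (one of the last four; its "shot" number tells which), for a name from the list of things; names that differ only in an ending like _2 or _b are one class to them, and where a whole thing is asked for, a point or a joint stands for the part that bears it (a point fixed in the world has none). Each returns a list of dicts, best first, with "score" (0 to 1); they miss things now and then, are a little off and sometimes report something else, mostly with a low value. They report only what shows in the picture. A call takes as long as a camera call. They do not tell look-alikes from the thing itself.
- ctrl.look_for(picture, label): "position" ([x, y, z] in m, in world coordinates, good to about 4 mm: the middle of the surface that is visible of it).
- ctrl.mark_of(picture, label): "position" ([x, y, z] in m, in world coordinates, good to about 4 mm: a listed point, or the origin of a listed thing).
The state is a dict: "time_s": time; "joint_positions": joint angles; "joint_vel": joint speeds; "joint_torque": joint torques, N m; "tcp_pos": TCP position; "eef_rot": TCP orientation; "force": force on the tool from outside, world axes, zero at the start; "torque": the same for the moment, N m; "opening": opening from 0.0 (shut) to 1.0 (fully open).
Only numpy, scipy, OpenCV 4.12 (cv2) and the standard library are available. Lean on these libraries where they do the work, as an engineer would, in place of code of your own. Each camera call takes 0.05 s, during which the arm holds its last target.

## Working session

There is one attempt and no reset: what is moved stays moved. The work goes in short steps, Python scripts to look and compute and a tool call to move; the robot and the scene stay as the last step left them, time stands still between calls to the robot, and variables do not carry over. Pictures are saved under pics/ and viewed, and the job is handed in when it is done.

Besides the shell and the picture viewer there is one more tool, called as name([rows], argument=value, ...), one row to a line, values as JSON. arm_command: Moves the arm, as the interface text tells. Its arguments: {"type":"object","properties":{"moves":{"type":"array"},"newtons":{"type":"number"}},"required":["moves"]}

```bash
ls; mkdir -p pics
python3 - <<'E'
from cell import ctrl
import cv2,json
s=ctrl.read_state()
print({k:(v if not hasattr(v,'tolist') else v.tolist()) for k,v in s.items()})
for n in ("top","scene"):
    p=ctrl.grab_frame(n)
    cv2.imwrite(f"pics/{n}0.png",p["img"])
    print(n,p["fov_y"],p["cx"],p["cy"],p["origin"],p["attitude"],p.keys())
    for l in ("rest_grip","rest_foot","slot","torch"):
        print(l,[(q["score"],q["position"]) for q in ctrl.mark_of(p,l)][:5])
E
```

```text
pics
{'time_s': 0.0, 'joint_positions': [0.9810026829965365, 0.15095622315786883, 1.438024822650598, 1.212011850391867e-05, 1.553793054971811, -0.13398134476207627], 'joint_vel': [0.0010629849727982945, -0.000321346082528365, -0.0003098912819591307, -0.0002473431978696601, 0.001128809558013288, -0.0001511287022961618], 'joint_torque': [-0.0006044134715921246, -71.30432367324829, -57.085490226745605, -0.00022017851733835414, 0.009207242110278457, -1.1243159576679318e-05], 'tcp_pos': [0.25298283237755326, 0.5160948859345941, 0.2386955046540619], 'eef_rot': [[0.44019162672174067, 0.8979036065389459, -0.0006671794521218395], [0.8979030931242071, -0.44019209956874084, -0.000975107811878609], [-0.0011692399448687439, -0.00016982819978919643, -0.9999993020179232]], 'force': [0.08792006099378673, 0.8988232086317666, -0.018072052275609502], 'torque': [-0.003323510172743297, 0.008852630479474873, -0.027738419720356584], 'opening': 0.9972092207537935}
top 56.80796976980528 319.0272292930338 204.73839004466808 [0.44621458 0.02533452 0.89360507] [[ 0.00631414  0.98158654 -0.19091359]
 [-0.9996309
[... 493 characters left out ...]
6, [0.6528, -0.296, 0.1118])]
scene 48.04637845058097 321.6147297167316 199.9560477388162 [1.42616939 0.17286422 0.80567968] [[-0.18051829 -0.62934256  0.75587108]
 [ 0.98349826 -0.1248832   0.13090209]
 [ 0.01201334  0.76702811  0.64150102]] dict_keys(['img', 'range_z', 'fov_y', 'cx', 'cy', 'origin', 'attitude', 'shot'])
rest_grip [(0.75, [0.5407, 0.1876, 0.0708]), (0.74, [0.5759, 0.3608, 0.0737]), (0.72, [0.5897, 0.2695, 0.0694]), (0.65, [0.6672, 0.329, 0.0659])]
rest_foot [(0.89, [0.6654, 0.3245, -0.0023]), (0.81, [0.5421, 0.1935, -0.0018]), (0.78, [0.5755, 0.3596, 0.0035]), (0.64, [0.5952, 0.2703, 0.0012])]
slot [(0.62, [0.6304, -0.1417, 0.0309])]
torch [(0.8, [0.6521, -0.2959, 0.1115])]
```

View pics/top0.png

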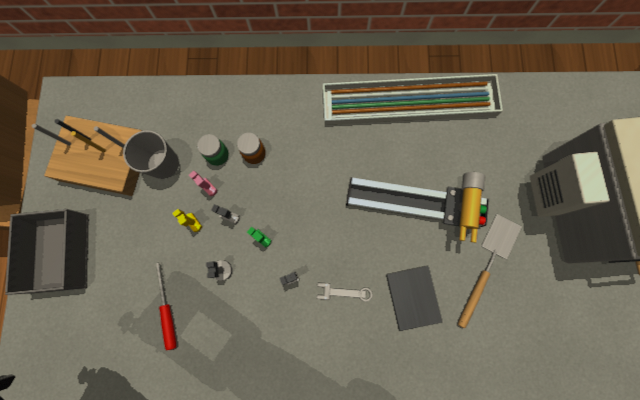

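View pics/scene0.png

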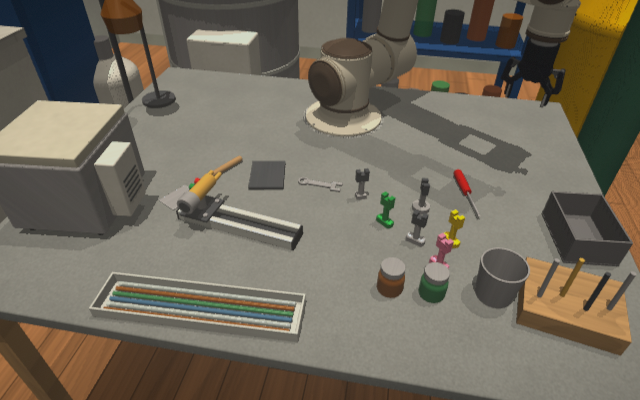

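```bash
cat > h.py <<'E'
from cell import ctrl
import cv2, numpy as np
def cloud(p):
    h,w=p["range_z"].shape; f=h/2/np.tan(np.radians(p["fov_y"])/2)
    u,v=np.meshgrid(np.arange(w),np.arange(h)); z=p["range_z"]
    c=np.stack([(u-p["cx"])/f*z,-(v-p["cy"])/f*z,-z],-1)
    return c@np.array(p["attitude"]).T+np.array(p["origin"])
def proj(p,X):
    h=400; f=h/2/np.tan(np.radians(p["fov_y"])/2)
    c=(np.atleast_2d(X)-p["origin"])@np.array(p["attitude"])
    return np.stack([p["cx"]+f*c[:,0]/-c[:,2],p["cy"]-f*c[:,1]/-c[:,2]],-1)
E
python3 - <<'E'
from h import *
p=ctrl.grab_frame("top"); q=ctrl.grab_frame("scene")
np.savez("t.npz",**{k:v for k,v in p.items()});np.savez("s.npz",**{k:v for k,v in q.items()})
a=cv2.resize(p["img"][170:300,170:330],(738,600),interpolation=cv2.INTER_CUBIC)
b=cv2.resize(q["img"][150:250,340:480],(798,570),interpolation=cv2.INTER_CUBIC)
cv2.imwrite("pics/a1.png",a);cv2.imwrite("pics/b1.png",b)
W=cloud(p); img=p["img"].astype(int)
# heights of rests
m=(W[...,2]>0.055)&(W[...,2]<0.1)&(p["range_z"]>0)
n,l,st,ce=cv2.connectedComponentsWithStats(m.astype(np.uint8))
for i in range(1,n):
    if st[i,4]>20:
        P=W[l==i]; print(st[i],P.mean(0).round(3),P.min(0).round(3),P.max(0).round(3),img[l==i].mean(0).round())
# strut
m=(W[...,2]>0.022)&(W[...,2]<0.04)
n,l,st,ce=cv2.connectedComponentsWithStats(m.astype(np.uint8))
for i in range(1,n):
    if st[i,4]>100:
        P=W[l==i]; print(st[i],P.mean(0).round(4),cv2.minAreaRect((P[:,:2]*1000).astype(np.float32)))
E
```

```text
[ 78 131  13   9  33] [0.774 0.608 0.077] [0.771 0.606 0.057] [0.778 0.61  0.099] [34. 53. 68.]
[113 130  60  45 989] [0.731 0.455 0.08 ] [0.677 0.396 0.055] [0.776 0.526 0.1  ] [53. 59. 62.]
[238 132  23  24 422] [0.752 0.213 0.074] [0.728 0.188 0.055] [0.78  0.24  0.079] [126. 140. 148.]
[ 55 135  16  10  63] [0.761 0.657 0.078] [0.757 0.654 0.055] [0.767 0.662 0.098] [46. 58. 66.]
[198 134  24  24 432] [0.748 0.307 0.074] [0.724 0.282 0.055] [0.777 0.334 0.08 ] [120. 135. 140.]
[ 92 142  14  10  56] [0.743 0.569 0.077] [0.74  0.566 0.055] [0.748 0.576 0.098] [25. 63. 87.]
[549 145  16  19 172] [ 0.722 -0.49   0.078] [ 0.706 -0.494  0.055] [ 0.738 -0.487  0.1  ] [44. 50. 51.]
[ 533  169   57   94 1280] [ 0.577 -0.483  0.078] [ 0.481 -0.52   0.055] [ 0.684 -0.442  0.1  ] [45. 52. 54.]
[189 170  19  19 152] [0.663 0.323 0.086] [0.647 0.309 0.062] [0.682 0.341 0.097] [ 97.  88. 144.]
[460 173  19  70 439] [ 0.582 -0.272  0.093] [ 0.521 -0.294  0.055] [ 0.675 -0.256  0.1  ] [ 42. 104. 133.]
[212 204  20  14 143] [0.59  0.266 0.087] [0.578 0.25  0.062] [0.603 0.286 0.097] [57. 61. 62.]

[... 1184 characters left out ...]
0.6265 -0.1683  0.032 ] ((630.3525390625, -152.0397186279297), (266.15966796875, 89.65560913085938), 80.587158203125)
[ 76 212   8  77 380] [0.504  0.6139 0.0312] ((505.8688049316406, 614.5704345703125), (178.7377166748047, 6.193263053894043), 5.663382053375244)
[ 22 215  43  76 495] [0.5037 0.7343 0.0312] ((513.81201171875, 731.1181640625), (80.0069351196289, 189.57530212402344), 68.3193588256836)
[555 215  16  48 206] [ 0.5357 -0.5092  0.0326] ((536.7535400390625, -508.98321533203125), (110.13790893554688, 4.384291648864746), 5.6597795486450195)
[160 305  14  45 352] [0.3308 0.3944 0.0252] ((332.6676025390625, 394.5205383300781), (99.05503845214844, 21.241561889648438), 14.647272109985352)
```

View pics/a1.png

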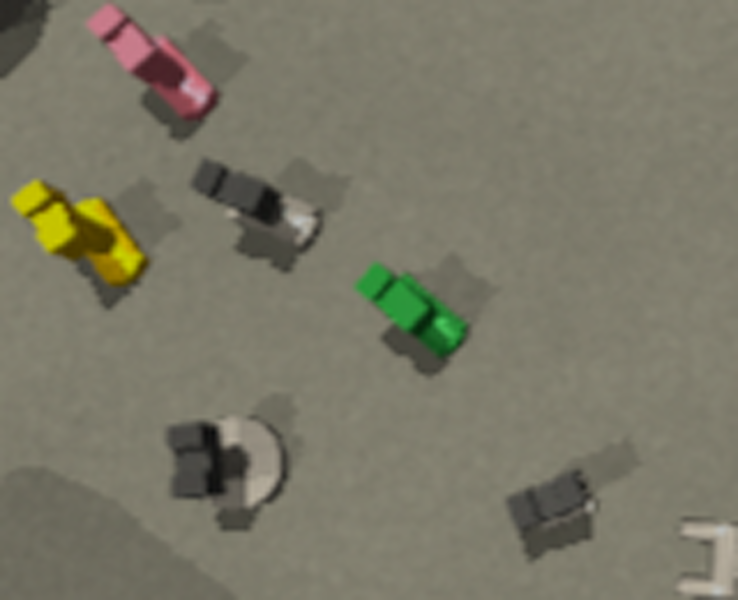

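View pics/b1.png

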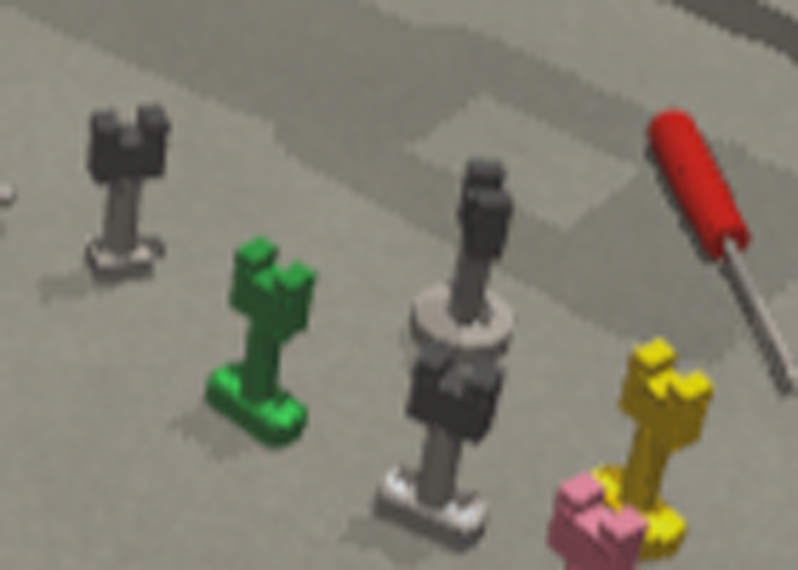

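Run:
```python
from h import *
for fn,crop in (("t",(330,165,170,70)),("s",(160,170,160,90))):
    p=dict(np.load(fn+".npz")); W=cloud(p); img=p["img"]
    x,y,w,h=crop; cv2.imwrite(f"pics/{fn}_strut.png",cv2.resize(img[y:y+h,x:x+w],None,fx=4.5,fy=4.5,interpolation=cv2.INTER_CUBIC))
    g=img.mean(-1)
    sub=np.zeros(g.shape,bool); sub[y:y+h,x:x+w]=1
    m=sub&(W[...,2]>0.022)&(W[...,2]<0.038)&(g>150)
    n,l,st,ce=cv2.connectedComponentsWithStats(m.astype(np.uint8))
    for i in range(1,n):
        if st[i,4]>60:
            P=W[l==i]; print(fn,st[i],P.mean(0).round(4),cv2.minAreaRect((P[:,:2]*1000).astype(np.float32)),np.median(P[:,2]))
            c=P[:,:2]-P[:,:2].mean(0); u,s,v=np.linalg.svd(c,full_matrices=False); print(v[0],np.degrees(np.arctan2(*v[0][::-1])))
            a=c@v[0]; print(a.min(),a.max(), (c@v[1]).min(),(c@v[1]).max())
# target block
p=dict(np.load("t.npz")); W=cloud(p); img=p["img"]
sub=np.zeros(W.shape[:2],bool); sub[200:222,208:236]=1
for lo,hi in((0.05,0.1),(0.078,0.1),(0.09,0.1)):
    P=W[sub&(W[...,2]>lo)&(W[...,2]<hi)]; r=cv2.minAreaRect((P[:,:2]*1000).astype(np.float32)); c=P[:,:2]-P[:,:2].mean(0); v=np.linalg.svd(c,full_matrices=False)[2]
    print(lo,len(P),P.mean(0).round(4),r,np.degrees(np.arctan2(*v[0][::-1])))
```

```text
t [352 178  95  20 580] [ 0.6568 -0.1407  0.0302] ((657.0171508789062, -140.33935546875), (224.84567260742188, 16.399078369140625), 80.93463897705078) 0.03009566246596601
[0.15940292 0.98721361] 80.82775856596253
-0.11199438039073188 0.11284891890351217 -0.007995717923142888 0.008433087175697034
t [349 197  95  21 576] [ 0.6082 -0.1324  0.0302] ((608.5291748046875, -131.83517456054688), (223.76681518554688, 15.23316478729248), 80.71898651123047) 0.030149537089536105
[0.16084172 0.98698021] 80.7442439137907
-0.11125696090503423 0.11250918064600417 -0.007447275816330272 0.007797788061139657
s [220 205  80  24 385] [ 0.6075 -0.1301  0.0307] ((608.1881103515625, -132.49490356445312), (222.91477966308594, 21.25633430480957), 80.53671264648438) 0.03074041897718205
[-0.16217443 -0.98676211] -99.33313049368294
-0.10918483823720983 0.11372123643075302 -0.01172867341654704 0.009796278803270999
s [210 216  83  26 394] [ 0.6562 -0.1391  0.0305] ((655.1144409179688, -142.263916015625), (226.5948028564453, 19.04490852355957), 80.9010238647461) 0.03060353113433434
[-0.16161629 -0.98685367] -99.30072401359884
-0.11004761946651455 0.11656131082781902 -0.009188399270060259 0.010194018032057897
0.05 143 [0.5897 0.2659 0.0872] ((590.9418334960938, 268.4241943359375), (35.17100524902344, 15.95851993560791), 67.37306213378906) 67.76315716905789
0.078 124 [0.5904 0.2673 0.0899] ((591.0103759765625, 268.3952331542969), (35.17087173461914, 15.812287330627441), 67.36563873291016) 67.15552038498708
0.09 79 [0.5909 0.2681 0.0931] ((591.0721435546875, 268.5337219238281), (34.86853790283203, 15.802279472351074), 67.37306213378906) 67.7689158243271
```

View pics/t_strut.png

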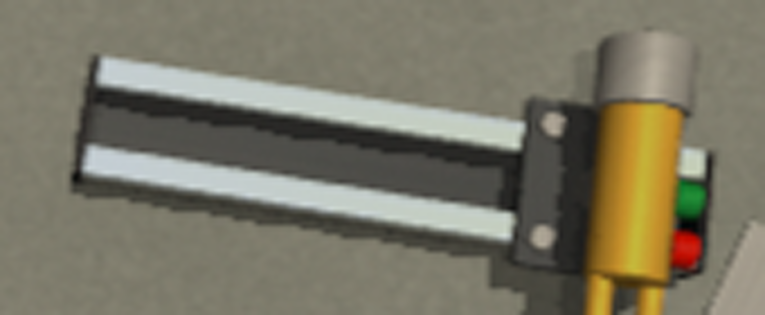

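arm_command([
  [[-8, 42, 0], [0, 0, 0.15], -1],
  [[-16, 84, 0], [0, 0, 0.3], -1],
  [[-24, 126, 0], [0, 0, 0.45], -1],
  [[-32, 168, 0], [0, 0, 0.55], -1],
  [[-40, 210, 0], [0, 0, 0.67], -1],
  [[-48, 252, 0], [0, 0, 0.79], -1],
  [[-56, 294, 0], [0, 0, 0.91], -1],
  [[-63, 336, 0], [0, 0, 1.03], -1],
  [[-70, 378, 0], [0, 0, 1.15], -1],
  [[-73.5, 412.5, 0], [0, 0, 1.27], -1],
])

```text
time_s: 1.43
tcp_pos: [0.5905, 0.2682, 0.2395]
eef_rot: [[0.99, -0.141, 0.0], [-0.141, -0.99, -0.0], [0.0, -0.0, -1.0]]
force: [0.9, 1.0, 0.6]
opening: 0.999
```

arm_command([
  [[0, 0, 15], [0, 0, 0.12], -1],
  [[0, 0, 30], [0, 0, 0.253], -1],
  [[0, 0, 30], [0, 0, 0.253], -1],
  [[0, 0, 30], [0, 0, 0.253], -1],
])

```text
time_s: 1.77
tcp_pos: [0.5888, 0.2699, 0.2089]
eef_rot: [[0.927, -0.375, -0.001], [-0.375, -0.927, -0.0], [-0.001, 0.001, -1.0]]
force: [0.1, -0.1, 0.4]
opening: 1.005
```

Run:
```python
from h import *
s=ctrl.read_state(); print(s["tcp_pos"],s["eef_rot"])
p=ctrl.grab_frame("wrist"); np.savez("w.npz",**p)
cv2.imwrite("pics/w1.png",p["img"]); print(p["fov_y"],p["cx"],p["cy"],p["origin"],p["attitude"])
print([(q["score"],q["position"]) for q in ctrl.mark_of(p,"rest_grip")][:5])
print([(q["score"],q["position"]) for q in ctrl.mark_of(p,"rest_foot")][:5])
# fisheye cloud
f=200/np.tan(np.radians(p["fov_y"])/2); z=p["range_z"].astype(float)
u,v=np.meshgrid(np.arange(640),np.arange(400)); a=u-p["cx"]; b=v-p["cy"]; r=np.hypot(a,b)+1e-9; th=r/f
t=np.tan(th)/r
c=np.stack([a*t*z,-b*t*z,-z],-1); W=c@np.array(p["attitude"]).T+p["origin"]
np.save("W.npy",W)
d=np.hypot(W[...,0]-.591,W[...,1]-.2685)
for lo,hi in((0.005,0.03),(0.06,0.1),(0.078,.1)):
    m=(z>0)&(W[...,2]>lo)&(W[...,2]<hi)&(d<0.045)
    P=W[m]; 
    if len(P)<10: print(lo,len(P)); continue
    rr=cv2.minAreaRect((P[:,:2]*1000).astype(np.float32)); cc=P[:,:2]-P[:,:2].mean(0); vv=np.linalg.svd(cc,full_matrices=False)[2]
    print(lo,len(P),P.mean(0).round(4),P[:,2].max(),rr,np.degrees(np.arctan2(*vv[0][::-1])))
```

```text
[0.58880012 0.26992487 0.2089178 ] [[ 9.26834041e-01 -3.75468614e-01 -1.40694009e-03]
 [-3.75469575e-01 -9.26834593e-01 -4.85393635e-04]
 [-1.12175067e-03  9.78142543e-04 -9.99998892e-01]]
65.70646984690485 316.2092178171349 193.18795938097983 [0.61482153 0.33671646 0.34311959] [[ 9.26718607e-01  3.60525513e-01  1.05896070e-01]
 [-3.75755854e-01  8.89456360e-01  2.60144038e-01]
 [-4.01370488e-04 -2.80871389e-01  9.59745332e-01]]
[(0.93, [0.6659, 0.3257, 0.0763]), (0.9, [0.5363, 0.193, 0.0709]), (0.85, [0.5889, 0.2708, 0.074]), (0.63, [0.5739, 0.359, 0.072])]
[(0.89, [0.5858, 0.2654, 0.0046]), (0.79, [0.5753, 0.3576, -0.0035]), (0.58, [0.5394, 0.1862, -0.0031])]
0.005 344 [0.5942 0.2835 0.0134] 0.01556390856397144 ((590.5794067382812, 272.2275390625), (45.54085159301758, 21.838966369628906), 67.80995178222656) -145.39795625374236
0.06 877 [0.5905 0.2725 0.0882] 0.09445226226439374 ((589.8225708007812, 270.73541259765625), (34.731388092041016, 16.229642868041992), 67.5947265625) -113.46101768187994
0.078 811 [0.59   0.2714 0.0896] 0.09445226226439374 ((589.8225708007812, 270.73541259765625), (34.731388092041016, 16.229642868041992), 67.5947265625) -113.06275589488806
```

View pics/w1.png

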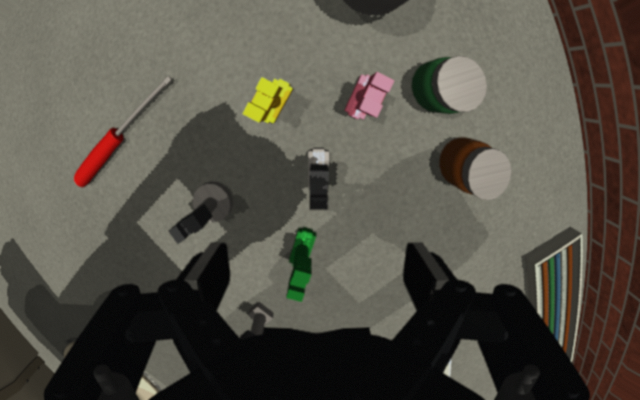

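arm_command([
  [[0, 0, 25], [0, 0, 0], -1],
  [[0, 0, 50], [0, 0, 0], -1],
  [[0, 0, 75], [0, 0, 0], -1],
  [[0, 0, 90], [0, 0, 0], -1],
  [[0, 0, 90], [0, 0, 0], -1],
  [[0, 0, 90], [0, 0, 0], -1],
])

```text
time_s: 2.42
tcp_pos: [0.589, 0.2703, 0.12]
eef_rot: [[0.926, -0.376, 0.0], [-0.376, -0.926, -0.0], [0.0, -0.0, -1.0]]
force: [0.0, -0.4, 1.0]
opening: 1.002
```

Run:
```python
from h import *
s=ctrl.read_state(); print(s["tcp_pos"],s["eef_rot"][:,0],s["joint_vel"])
```

```text
[0.58904537 0.27033991 0.12002877] [ 9.26447110e-01 -3.76424947e-01  1.04916759e-04] [-0.00028441 -0.02026733 -0.02935813  0.0004427   0.00797687  0.00667034]
```

arm_command([
  [[1, 0, 20], [0, 0, 0], -1],
  [[1, 0, 40], [0, 0, 0], -1],
  [[1, 0, 52], [0, 0, 0], -1],
  [[1, 0, 59], [0, 0, 0], -1],
  [[1, 0, 59], [0, 0, 0], -1],
  [[1, 0, 59], [0, 0, 0], -1],
  [[1, 0, 59], [0, 0, 0], -1],
])

```text
time_s: 3.0
tcp_pos: [0.5906, 0.2698, 0.0617]
eef_rot: [[0.926, -0.378, 0.002], [-0.378, -0.926, 0.0], [0.001, -0.001, -1.0]]
force: [0.6, -0.0, -0.7]
opening: 0.997
```

arm_command([
  [[0, 0, 0], [0, 0, 0], 0],
  [[0, 0, 0], [0, 0, 0], 0.5],
  [[0, 0, 0], [0, 0, 0], 1],
  [[0, 0, 0], [0, 0, 0], 1],
  [[0, 0, 0], [0, 0, 0], 1],
  [[0, 0, 0], [0, 0, 0], 1],
  [[0, 0, 0], [0, 0, 0], 1],
  [[0, 0, 0], [0, 0, 0], 1],
  [[0, 0, 0], [0, 0, 0], 1],
  [[0, 0, 0], [0, 0, 0], 1],
], newtons=60)

```text
time_s: 3.83
tcp_pos: [0.5902, 0.2696, 0.0604]
eef_rot: [[0.926, -0.378, 0.0], [-0.378, -0.926, -0.0], [0.0, -0.0, -1.0]]
force: [1.2, -0.0, 3.0]
opening: 0.176
```

Run:
```python
from h import *
p=ctrl.grab_frame("scene")
cv2.imwrite("pics/s2.png",cv2.resize(p["img"][130:270,340:500],(686,600),interpolation=cv2.INTER_CUBIC))
s=ctrl.read_state(); print(s["tcp_pos"],s["opening"],s["force"])
```

```text
[0.59012008 0.26965721 0.06041451] 0.17726914051729922 [1.15526066 0.48050883 2.97036016]
```

View pics/s2.png

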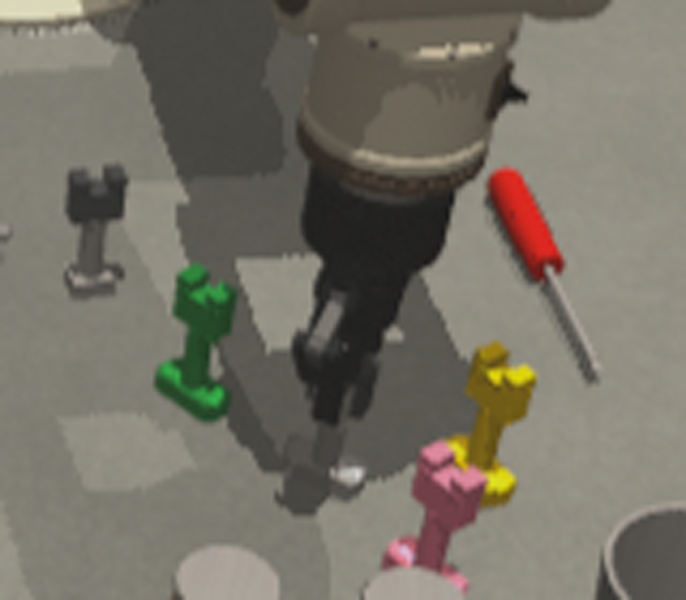

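arm_command([
  [[0, 0, -10], [0, 0, 0], 1],
  [[0, 0, -30], [0, 0, 0], 1],
  [[0, 0, -55], [0, 0, 0], 1],
  [[0, 0, -80], [0, 0, 0], 1],
  [[0, 0, -105], [0, 0, 0], 1],
  [[0, 0, -125], [0, 0, 0], 1],
  [[0, 0, -140], [0, 0, 0], 1],
  [[0, 0, -140], [0, 0, 0], 1],
  [[0, 0, -140], [0, 0, 0], 1],
])

```text
time_s: 4.63
tcp_pos: [0.59, 0.2697, 0.2006]
eef_rot: [[0.926, -0.378, 0.001], [-0.378, -0.926, 0.0], [0.0, -0.0, -1.0]]
force: [0.9, -0.1, -2.0]
opening: 0.183
```

Run:
```python
from h import *
s=ctrl.read_state(); print(s["tcp_pos"],s["opening"],s["force"]);R=s["eef_rot"];print(R)
p=ctrl.grab_frame("scene")
cv2.imwrite("pics/s3.png",cv2.resize(p["img"][60:260,300:520],(660,600),interpolation=cv2.INTER_CUBIC))
d=np.array([.6352,-.1158,s["tcp_pos"][2]])-s["tcp_pos"]; print(R.T@d*1000, np.degrees(np.arctan2(R[1,0],R[0,0])))
```

```text
[0.58996939 0.26970378 0.20061775] 0.18274776678543378 [ 0.93504776 -0.1021549  -2.00487638]
[[ 9.25681350e-01 -3.78303677e-01  6.05303247e-04]
 [-3.78303857e-01 -9.25681449e-01  2.13888667e-04]
 [ 4.79403118e-04 -4.26981303e-04 -9.99999794e-01]]
[ 1.87706701e+02  3.39742791e+02 -5.50766532e-02] -22.228661868903032
```

View pics/s3.png

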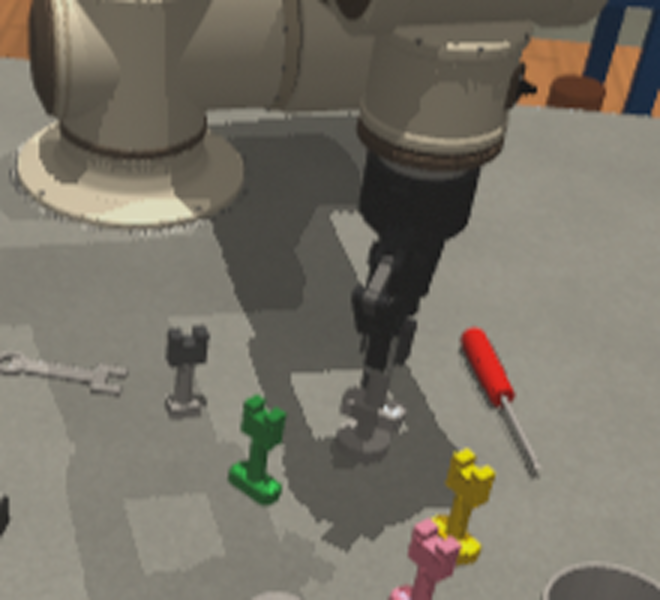

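arm_command([
  [[7, 13, 0], [0, 0, -0.01], 1],
  [[20, 36, 0], [0, 0, -0.03], 1],
  [[38, 69, 0], [0, 0, -0.05], 1],
  [[56, 101, 0], [0, 0, -0.08], 1],
  [[75, 136, 0], [0, 0, -0.1], 1],
  [[94, 170, 0], [0, 0, -0.12], 1],
  [[113, 205, 0], [0, 0, -0.14], 1],
  [[131, 238, 0], [0, 0, -0.17], 1],
  [[148, 268, 0], [0, 0, -0.2], 1],
  [[162, 293, 0], [0, 0, -0.227], 1],
])

```text
time_s: 5.52
tcp_pos: [0.6285, -0.0653, 0.1985]
eef_rot: [[0.987, -0.16, -0.003], [-0.16, -0.987, 0.0], [-0.003, 0.0, -1.0]]
force: [-0.5, 0.0, -1.8]
opening: 0.172
```

Run:
```python
from h import *
s=ctrl.read_state(); print(s["tcp_pos"],s["opening"],s["force"]);R=s["eef_rot"]
d=np.array([.6352,-.1158,s["tcp_pos"][2]])-s["tcp_pos"]; print(R.T@d*1000, np.degrees(np.arctan2(R[1,0],R[0,0])))
```

```text
[ 0.62848674 -0.06534772  0.19850771] 0.17233252210489838 [-0.50407188  0.01709561 -1.75683466]
[ 1.46887465e+01  4.87313073e+01 -2.88775163e-02] -9.1947317860684
```

arm_command([
  [[4, 14, 0], [0, 0, 0], 1],
  [[8, 28, 0], [0, 0, 0], 1],
  [[12, 42, 5], [0, 0, 0], 1],
  [[14.5, 51, 10], [0, 0, 0], 1],
  [[14.5, 51, 15], [0, 0, 0], 1],
  [[14.5, 51, 20], [0, 0, 0], 1],
  [[14.5, 51, 20], [0, 0, 0], 1],
  [[14.5, 51, 20], [0, 0, 0], 1],
  [[14.5, 51, 20], [0, 0, 0], 1],
])

```text
time_s: 6.27
tcp_pos: [0.6353, -0.1147, 0.1806]
eef_rot: [[0.987, -0.159, 0.0], [-0.159, -0.987, -0.0], [0.0, 0.0, -1.0]]
force: [-0.3, -0.0, -1.9]
opening: 0.179
```

Run:
```python
from h import *
s=ctrl.read_state(); print(s["tcp_pos"],s["opening"],s["force"]);R=s["eef_rot"]
d=np.array([.6352,-.1158,s["tcp_pos"][2]])-s["tcp_pos"]; print(R.T@d*1000, np.degrees(np.arctan2(R[1,0],R[0,0])))
w=ctrl.grab_frame("wrist"); cv2.imwrite("pics/w4.png",w["img"])
p=ctrl.grab_frame("scene"); np.savez("s4.npz",**p)
cv2.imwrite("pics/s4.png",cv2.resize(p["img"][100:260,140:340],(750,600),interpolation=cv2.INTER_CUBIC))
for l in ("rest_foot","rest_grip","slot"):
  for c in (p,w): print(l,[(q["score"],q["position"]) for q in ctrl.mark_of(c,l)][:5])
```

```text
[ 0.63533741 -0.11474959  0.18055807] 0.17877500391382445 [-0.29109074 -0.03154879 -1.8796344 ]
[3.18199541e-02 1.05888351e+00 4.42650142e-05] -9.17421149007428
rest_foot [(0.96, [0.6647, 0.328, 0.0005]), (0.6, [0.6377, -0.1111, 0.1215]), (0.58, [0.5387, 0.1909, -0.0028])]
rest_foot []
rest_grip [(0.87, [0.6639, 0.3272, 0.0702]), (0.85, [0.5764, 0.3568, 0.0734]), (0.64, [0.5409, 0.1874, 0.0698]), (0.57, [0.6322, -0.1154, 0.1873])]
rest_grip [(0.63, [0.6314, -0.1145, 0.1953])]
slot [(0.59, [0.6286, -0.1429, 0.0312])]
slot []
```

View pics/s4.png

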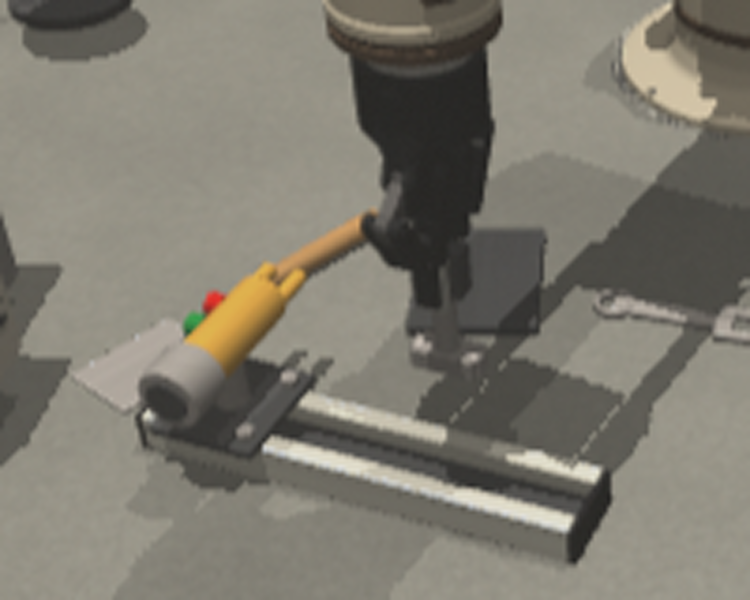

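View pics/w4.png

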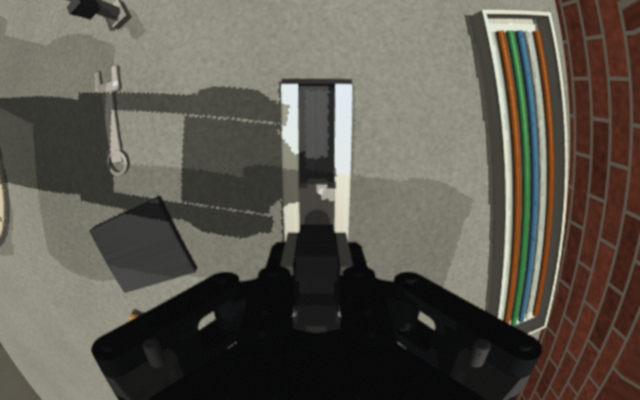

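Run:
```python
from h import *
p=ctrl.grab_frame("wrist"); s=ctrl.read_state()
f=200/np.tan(np.radians(p["fov_y"])/2); z=p["range_z"].astype(float)
u,v=np.meshgrid(np.arange(640),np.arange(400)); a=u-p["cx"]; b=v-p["cy"]; r=np.hypot(a,b)+1e-9
t=np.tan(r/f)/r
W=np.stack([a*t*z,-b*t*z,-z],-1)@np.array(p["attitude"]).T+p["origin"]
ang=np.radians(80.8); d=np.array([np.cos(ang),np.sin(ang)]); n=np.array([d[1],-d[0]])
rel=W[...,:2]-np.array([.6352,-.1158]); X=rel@n; Y=rel@d
g=p["img"].mean(-1)
for y0 in (0.03,.05,.07,.09):
    m=(z>0)&(abs(W[...,2]-.03)<.006)&(abs(X)<.045)&(abs(Y-y0)<.01)
    x=X[m]; L=x[x<0]; Rr=x[x>0]; q=lambda k:(np.percentile(k,[1,50,99])*1000).round(1)
    print(y0,len(L),len(Rr),q(L) if len(L) else 0,q(Rr) if len(Rr) else 0)
# foot
m=(z>0)&(W[...,2]>.1)&(W[...,2]<.14)&(abs(X)<.03)&(abs(Y)<.05)
print("foot",m.sum(),np.percentile(X[m],[1,50,99]),np.percentile(Y[m],[1,99]),np.median(W[...,2][m]), s["tcp_pos"])
mm=m&(Y>.012); print(X[mm].min(),X[mm].max(),Y[mm].max())
```

```text
0.03 323 343 [-32.5 -25.2 -18.5] [16.6 23.4 30.9]
0.05 368 362 [-32.3 -24.8 -17.4] [16.5 23.9 31.4]
0.07 368 355 [-32.8 -25.  -17.5] [16.4 23.6 30.9]
0.09 410 397 [-32.7 -22.7  -1. ] [ 0.9 21.8 30.9]
foot 1284 [-0.01094109 -0.00037229  0.01018197] [0.00044742 0.02543153] 0.13359689551490406 [ 0.63526688 -0.1155366   0.18038472]
-0.011310253363466813 0.010283127862447176 0.02562946152801893
```

arm_command([
  [[0, 0, 10], [0, 0, 0], 1],
  [[0, 0, 25], [0, 0, 0], 1],
  [[0, 0, 38], [0, 0, 0], 1],
  [[0, 0, 48], [0, 0, 0], 1],
  [[0, 0, 60], [0, 0, 0], 1],
  [[0, 0, 72], [0, 0, 0], 1],
  [[0, 0, 80], [0, 0, 0], 1],
  [[0, 0, 85], [0, 0, 0], 1],
  [[0, 0, 85], [0, 0, 0], 1],
])

```text
time_s: 7.47
tcp_pos: [0.6349, -0.1154, 0.094]
eef_rot: [[0.987, -0.16, -0.002], [-0.16, -0.987, 0.0], [-0.002, -0.0, -1.0]]
force: [-0.4, -0.3, -2.2]
opening: 0.178
```

arm_command([
  [[0, 0, 6], [0, 0, 0], 1],
  [[0, 0, 12], [0, 0, 0], 1],
  [[0, 0, 18], [0, 0, 0], 1],
  [[0, 0, 23], [0, 0, 0], 1],
  [[0, 0, 27], [0, 0, 0], 1],
  [[0, 0, 30], [0, 0, 0], 1],
  [[0, 0, 30], [0, 0, 0], 1],
  [[0, 0, 30], [0, 0, 0], 1],
  [[0, 0, 30], [0, 0, 0], 1],
])

```text
time_s: 8.22
tcp_pos: [0.6354, -0.1156, 0.0656]
eef_rot: [[0.987, -0.16, 0.0], [-0.16, -0.987, -0.0], [0.0, 0.0, -1.0]]
force: [-0.6, -0.5, -2.2]
opening: 0.178
```

Run:
```python
from h import *
s=ctrl.read_state(); print(s["time_s"],s["tcp_pos"],s["opening"],s["force"],s["torque"],s["joint_positions"])
p=ctrl.grab_frame("scene")
cv2.imwrite("pics/s5.png",cv2.resize(p["img"][130:270,140:320],(771,600),interpolation=cv2.INTER_CUBIC))
```

```text
8.2167 [ 0.63539663 -0.11561218  0.06558485] 0.17765156332332746 [-0.55632472 -0.49401118 -2.22886843] [0.02426987 0.00075118 0.02299755] [-2.99135877e-01  4.02705427e-01  1.47896295e+00 -1.00484344e-04
  1.25952410e+00 -1.38084852e-01]
```

View pics/s5.png

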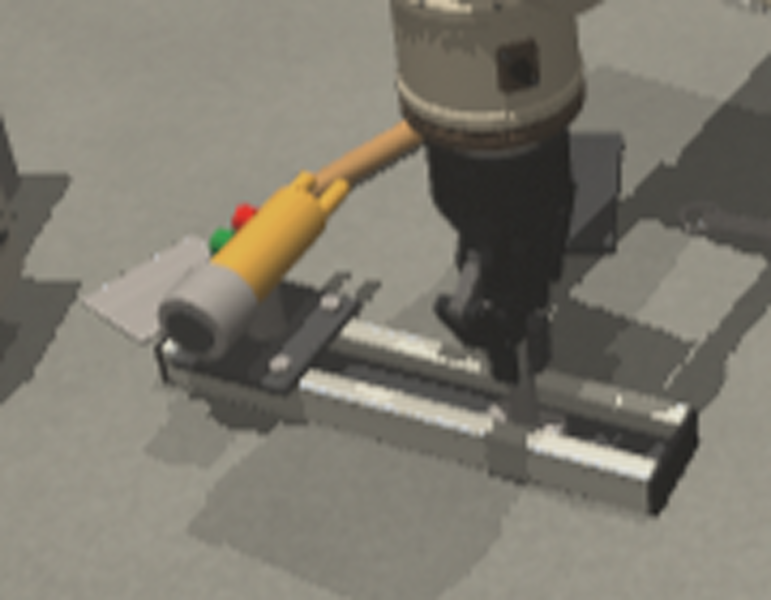

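arm_command([
  [[0, 0, 0], [0, 0, 0.04], 1],
  [[0, 0, 0], [0, 0, 0.12], 1],
  [[0, 0, 0], [0, 0, 0.21], 1],
  [[0, 0, 0], [0, 0, 0.3], 1],
  [[0, 0, 0], [0, 0, 0.39], 1],
  [[0, 0, 0], [0, 0, 0.48], 1],
  [[0, 0, 0], [0, 0, 0.57], 1],
  [[0, 0, 0], [0, 0, 0.66], 1],
  [[0, 0, 0], [0, 0, 0.75], 1],
  [[0, 0, 0], [0, 0, 0.785], 1],
])

```text
time_s: 9.1
tcp_pos: [0.6354, -0.1156, 0.0656]
eef_rot: [[0.58, -0.814, 0.0], [-0.814, -0.58, -0.0], [0.0, -0.0, -1.0]]
force: [0.7, -0.1, -1.3]
opening: 0.179
```

Run:
```python
from h import *
s=ctrl.read_state(); print(s["time_s"],s["tcp_pos"],s["opening"],s["force"],s["torque"]);R=s["eef_rot"];print(np.degrees(np.arctan2(R[1,0],R[0,0])))
```

```text
9.1 [ 0.63538437 -0.1156079   0.06563426] 0.17903130448296853 [ 0.7108626  -0.07222337 -1.32590795] [1.01698493e-02 3.22946045e-05 1.55190457e-02]
-54.52203360289662
```

arm_command([
  [[0, 0, 0], [0, 0, 0.08], 1],
  [[0, 0, 0], [0, 0, 0.17], 1],
  [[0, 0, 0], [0, 0, 0.26], 1],
  [[0, 0, 0], [0, 0, 0.35], 1],
  [[0, 0, 0], [0, 0, 0.44], 1],
  [[0, 0, 0], [0, 0, 0.53], 1],
  [[0, 0, 0], [0, 0, 0.62], 1],
  [[0, 0, 0], [0, 0, 0.7], 1],
  [[0, 0, 0], [0, 0, 0.76], 1],
  [[0, 0, 0], [0, 0, 0.785], 1],
])

```text
time_s: 9.93
tcp_pos: [0.6354, -0.1156, 0.0656]
eef_rot: [[-0.163, -0.987, 0.0], [-0.987, 0.163, -0.0], [0.0, -0.0, -1.0]]
force: [-1.3, 0.4, -2.1]
opening: 0.178
```

arm_command([
  [[0, 0, 0], [0, 0, 0], 1],
  [[0, 0, 0.5], [0, 0, 0], 1],
  [[0, 0, 1], [0, 0, 0], 1],
  [[0, 0, 1.5], [0, 0, 0], 1],
  [[0, 0, 2], [0, 0, 0], 1],
  [[0, 0, 2], [0, 0, 0], 1],
])

```text
time_s: 10.43
tcp_pos: [0.6353, -0.1156, 0.0634]
eef_rot: [[-0.159, -0.987, 0.0], [-0.987, 0.159, -0.0], [0.0, -0.0, -1.0]]
force: [-0.2, -0.4, -0.2]
opening: 0.178
```

Run:
```python
from h import *
s=ctrl.read_state(); print(s["time_s"],s["tcp_pos"],s["opening"],s["force"],s["torque"]);R=s["eef_rot"];print(np.degrees(np.arctan2(R[1,0],R[0,0])))
p=ctrl.grab_frame("scene")
cv2.imwrite("pics/s6.png",cv2.resize(p["img"][130:270,140:320],(771,600),interpolation=cv2.INTER_CUBIC))
w=ctrl.grab_frame("wrist"); cv2.imwrite("pics/w6.png",w["img"])
```

```text
10.4333 [ 0.63532427 -0.11557762  0.06343828] 0.1784017667920423 [-0.19883117 -0.43808173 -0.20998355] [0.06172936 0.01123148 0.02489462]
-99.15140383048269
```

View pics/s6.png

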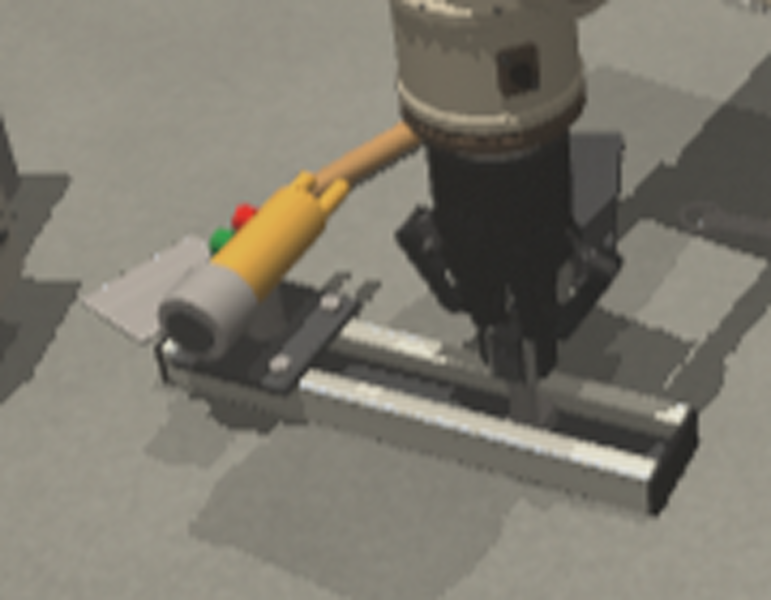

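View pics/w6.png

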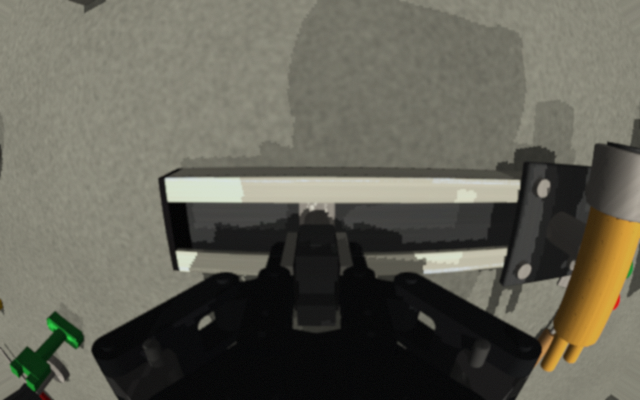

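arm_command([
  [[0, 0, 0.3], [0, 0, 0], 0.6],
  [[0, 0, 0.3], [0, 0, 0], 0.3],
  [[0, 0, 0.3], [0, 0, 0], 0],
  [[0, 0, 0.3], [0, 0, 0], -0.5],
  [[0, 0, 0.3], [0, 0, 0], -1],
  [[0, 0, 0.3], [0, 0, 0], -1],
  [[0, 0, 0.3], [0, 0, 0], -1],
  [[0, 0, 0.3], [0, 0, 0], -1],
  [[0, 0, 0.3], [0, 0, 0], -1],
])

```text
time_s: 11.28
tcp_pos: [0.6353, -0.1156, 0.063]
eef_rot: [[-0.159, -0.987, -0.0], [-0.987, 0.159, -0.0], [0.0, 0.0, -1.0]]
force: [1.0, -0.4, 0.7]
opening: 0.998
```

Run:
```python
from h import *
s=ctrl.read_state(); print(s["time_s"],s["tcp_pos"],s["opening"],s["force"])
w=ctrl.grab_frame("wrist"); cv2.imwrite("pics/w7.png",w["img"])
```

```text
11.2833 [ 0.63526251 -0.11555651  0.0630102 ] 0.9983737272861617 [ 0.97198576 -0.35534375  0.70073754]
```

View pics/w7.png

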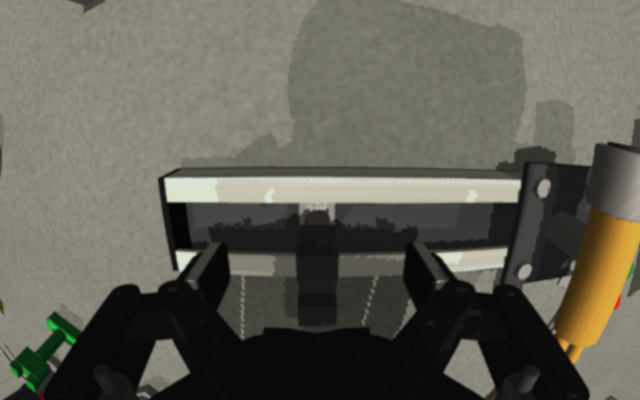

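The wrist view shows the fingers fully open at columns ~215 and ~420. The rest stands upright between them at ~318, and its foot runs under the lip at (318,207). Next I retreat straight up.

arm_command([
  [[0, 0, -8], [0, 0, 0], -1],
  [[0, 0, -22], [0, 0, 0], -1],
  [[0, 0, -45], [0, 0, 0], -1],
  [[0, 0, -70], [0, 0, 0], -1],
  [[0, 0, -100], [0, 0, 0], -1],
  [[0, 0, -130], [0, 0, 0], -1],
  [[0, 0, -155], [0, 0, 0], -1],
  [[0, 0, -170], [0, 0, 0], -1],
  [[0, 0, -170], [0, 0, 0], -1],
  [[0, 0, -170], [0, 0, 0], -1],
])

```text
time_s: 12.17
tcp_pos: [0.6354, -0.1156, 0.2341]
eef_rot: [[-0.16, -0.987, 0.002], [-0.987, 0.16, -0.001], [0.0, -0.002, -1.0]]
force: [0.5, -0.0, -0.5]
opening: 0.998
```

Run:
```python
from h import *
s=ctrl.read_state(); print(s["time_s"],s["tcp_pos"],s["opening"],s["force"],abs(s["joint_vel"]).max())
w=ctrl.grab_frame("wrist"); cv2.imwrite("pics/w8.png",w["img"])
p=ctrl.grab_frame("scene"); cv2.imwrite("pics/s8.png",cv2.resize(p["img"][130:270,140:320],(771,600),interpolation=cv2.INTER_CUBIC))
for c in (w,p):
  for l in ("rest_grip","slot"): print(l,[(q["score"],q["position"]) for q in ctrl.mark_of(c,l)][:5])
W=cloud(p); ang=np.radians(80.8); d=np.array([np.cos(ang),np.sin(ang)]); n=np.array([d[1],-d[0]])
rel=W[...,:2]-np.array([.6352,-.1158]); m=(W[...,2]>.06)&(W[...,2]<.11)&(np.hypot(rel[...,0],rel[...,1])<.035)
P=W[m]; print(m.sum(),P.mean(0),P[:,2].max(),cv2.minAreaRect((P[:,:2]*1000).astype(np.float32)))
```

```text
12.1667 [ 0.63538826 -0.11559239  0.23409247] 0.9978998679269546 [ 0.51549755 -0.03114805 -0.52008668] 0.03714277077504879
rest_grip [(0.9, [0.6337, -0.1144, 0.0753]), (0.69, [0.5355, 0.1876, 0.0679]), (0.68, [0.6651, 0.3223, 0.0747]), (0.56, [0.5716, 0.3609, 0.0724])]
slot [(0.71, [0.63, -0.1383, 0.0314])]
rest_grip [(0.87, [0.5402, 0.1886, 0.0722]), (0.85, [0.6339, -0.1176, 0.0715]), (0.85, [0.5788, 0.3562, 0.0717]), (0.52, [0.6416, -0.116, 0.001])]
slot [(0.81, [0.6279, -0.1419, 0.0298])]
180 [ 0.63938974 -0.11532673  0.08460594] 0.099731798830207 ((635.9313354492188, -116.85664367675781), (17.941991806030273, 37.49799728393555), 80.8550796508789)
```

View pics/s8.png

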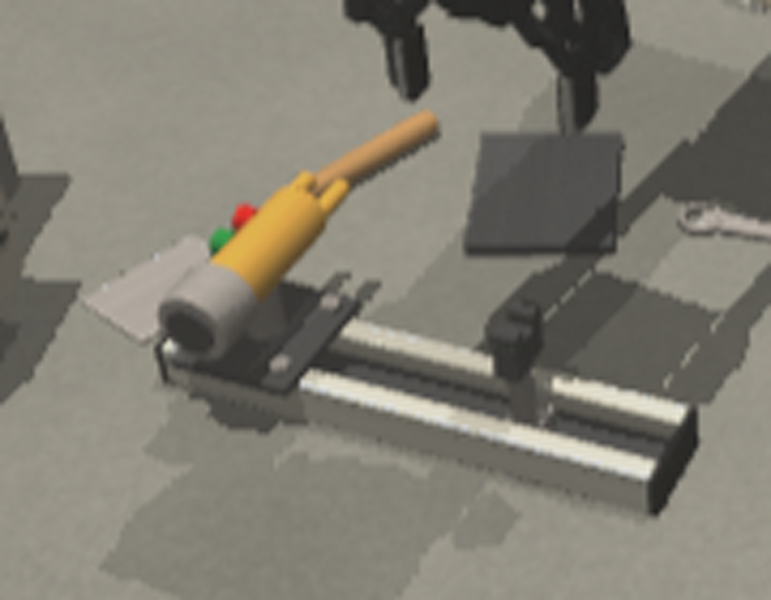

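View pics/w8.png

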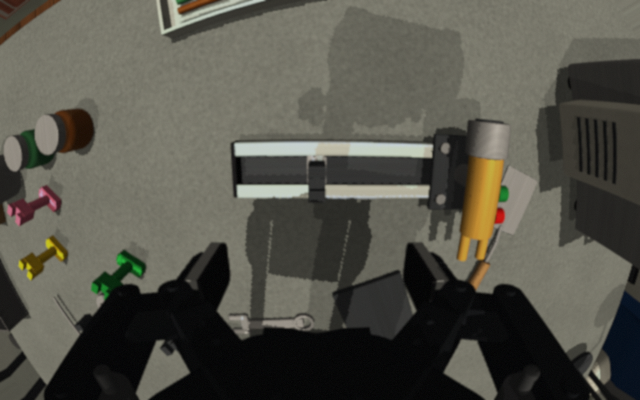

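The scene view shows the rest upright in the slot at about (515,350), block across the slot, with the gripper well clear above. The wrist view agrees: the block lies across the slot at (317,180). The block measures square to the slot (80.86° against 80.8°).

```bash
python3 -c "
from cell import ctrl
print(ctrl.finish_job())"
```

```text
the job is handed in; nothing more can be done
None
```

The rod rest with the long hammer-head foot now stands in the slotted strut, turned square across the slot and released. I handed the job in at about 12.3 s on the robot's clock; no verdict was reported.

I gripped it at 60 N and lowered it into the slot foot-lengthwise, about 27 mm from the slot point on the side away from the torch. I gave it the quarter turn with the foot about 2 mm off the floor, then set it down, opened the gripper and backed straight up.

**Last checks:**
- **Position:** the grip block measures at about (0.634–0.636, -0.114 to -0.118) m, on the slot's centre line.
- **Height:** the two grip readings, 0.0715 and 0.0753 m, put it 42–45 mm above the slot point. The limit is 53 mm and a seated rest is at 45 mm. The two differ within the detector's 4 mm accuracy.
- **Turn:** the block lies within about 0.1° of square across the slot.
- **Upright and released:** both camera views show the rest upright, with the gripper open and well clear above it.
- **Forces:** the force readings I saw stayed at about 3 N or less.

The scene camera also gave one low-score (0.52) `rest_grip` reading at bench level near the strut. I took it as a false detection, because the pictures show nothing there.

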